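Take the terminal strip from the boat's spares bin and set it on its rail

ROBOT

A 6-joint arm with a two-finger parallel gripper is mounted at the origin on the work surface. World frame = base frame: x ahead of the robot, y to its left, z up, the work surface at z = 0. Lengths are in m, angles in rad, forces in N, time in s.
With the tool pointing down it reaches from about 0.375 to 0.9 m from the base axis. Payload 3.1 kg.
Tool frame: the origin (TCP) lies on the centre line of the jaws, within the pads' length; the fingertips stand 11 mm ahead of it and the grasp point (between the pads) lies 8 mm behind it; x points along the fingers, y is the direction in which the jaws open and shut, and the axes are right-handed (so a half turn about x gives the same grasp; the last joint's range is limited). The gripper opens to 87 mm and grips with 3 to 60 N. Pads are 19 mm wide; open, the fingers measure 117 mm over their backs; the gripper's body (75 mm by 190 mm) begins 51 mm behind the grasp point.
Start: joints at [-1.282, 0.527, 1.433, -0, 1.181, -0.178], TCP at [0.282, -0.558, 0.234] pointing down, gripper open.
Joint ranges: [-3.08, 3.08], [-0.75, 2.2], [0.22, 2.44], [-1.43, 4.57], [0, 2.65], [-2.85, 2.85]. Speed limits (rad/s): [2.79, 2.79, 3.14, 3.14, 3.14, 3.14].

INTERFACE

Orientations are given as a unit quaternion [x, y, z, w].
In Python, from rig import robot, camera, camera_info gives the robot as it stands.
- The arm moves only by the shell command python3 -m inch 'ROWS' [FORCE]. ROWS is JSON, a list that holds one entry, the list of rows, each a list of 5 numbers: the shift along the tool's x, y, z in cm, then the turn about the tool's x in rad, then the opening, from 0 (shut) to 1 (fully open). A call has 1 to 8 rows; each row shifts and turns the pose as measured when the row begins, along the tool's axes as they then stand; what a row does not reach is not made up. A row lasts 1/12 s, in which the tool goes at most 41.7 mm and 7.16 degrees, less where a joint would pass 70% of its speed; a pose out of reach is approached as far as the arm can. A call with a gripper value outside its range is refused whole. The fingers move at their own pace and stop on an object; FORCE is the grip in N (left out, the last holds). Time passes only in rows, so rows that do not move let the fingers close. It gives the time, the measured TCP pose, the force and the opening at its end, in the units of the state.
- robot.get_obs(): the state, without advancing time (a new reading comes with each control period).
- camera(name): name is "scene" or "top"; returns the picture (480x640x3 uint8, red, green, blue); there is no depth.
- camera_info(name): a dict with "camera_matrix" (3x3 intrinsics, pixels), "dist" ([k1, k2, p1, p2, k3] as OpenCV has them; the pictures are not rectified), "rvec" (rotation vector, rad) and "tvec" (3), from world to camera coordinates, as OpenCV has them. Camera axes: x right, y down, z forward; pixel columns grow to the right and rows downward; lengths in m; the calibration is good to about 2 mm. A picture is of the moment at which its call begins. camera_info takes no time and is no camera call.
- robot.hand_in(): hands the job in, once; it reports no verdict.
The state is a dict: "time": time; "q": joint angles; "joint_velocities": joint speeds; "joint_torque": joint torques, N m; "position": TCP position; "tool_rot": TCP orientation; "ft_force": force on the tool from outside, world axes, zero at the start; "moment": the same for the moment, N m; "grip_width": finger opening in m.
Only numpy, scipy, OpenCV 4.12 (cv2) and the standard library are available. Lean on these libraries where they do the work, as an engineer would, in place of code of your own. Each camera call takes 0.05 s, during which the arm holds its last target. There are 200 camera calls.

TASK

Swing the red-gripped brass retaining bar of the sloped spares bin well back, out of the way, take out the terminal strip (white and grey, with yellow and green stripes) and set it down gently, the right way up, lengthwise over the middle of the steel rail in the white junction-box base, straddling the rail with its feet fully down, and let go of it. Then swing the bar fully down over the bin again. Leave the two other spares in the bin, the mug and the screwdriver where they are.

Things in the scene. Friction and masses are not known exactly. Their poses are not given: they have to be found in the camera images.
- bin: Fixed wooden bin, 180 (x) by 332 mm (y); floor slopes 15 deg, rising towards its +x (far side), 40 mm high at its middle. Origin at table level under its centre. Three compartments, centres at y = -109, 0, +109 mm, each 104 mm wide and 170 mm long inside. Square to the floor: dividers and sides 45 mm, low front lip 32 mm, back 25 mm. Which spare lies in which compartment varies.
- hinge (a point): Midpoint of the retaining bar's hinge axis, which runs along the bin's y near the upper back, 60 mm above the sloping floor. Fixed to the bin, with its axes.
- bail (a joint): Angle (rad) of the brass retaining bar (8 mm wire, 352 mm wide) across all compartments: 0 fully down over the parts, 1.9 fully swung back (stop). Growing values lift it up and over to the far side, about the bin's +y. Light friction (about 2.5 N at the grip); it stays wherever it is left.
- bail_grip (a point): Centre of the red round grip, 16 mm thick, 90 mm long along the bin's y, on the bar's raised middle arch, 84 mm from the hinge axis and, bar down, 97 mm above the sloping floor. The arch's legs, 53 mm either side, run 35 mm down to the crossbar (62 mm above the floor, over the middle of the spares). Axes turn with the bar (equal to the bin's at joint 0).
- strip: Terminal strip, the part wanted: 110 mm long (x), 40 wide (y), 40 high (z), white and grey with two yellow and two green stripes, about 0.2 kg. Origin at the centre of its underside. Two feet along the whole underside, 5 mm wide, 7 mm high, 30 mm apart inside. It lies lengthwise along the slope, mid-width in one compartment, flat on the floor near the low lip.
- fuses: Fuse block, black base with amber cover, 100 by 50 by 38 mm, in another compartment. Origin at the centre of its underside. Leave alone.
- relay: Blue and black relay, 100 by 55 by 42 mm, in another compartment. Origin at the centre of its underside. Leave alone.
- base: White junction-box base, fixed, 210 mm (x) by 150 mm (y), floor 8 mm thick, rim 16 mm high and 5 mm thick. Origin at table level under its centre, z up. A dark steel rail 160 mm long (along its x), 22 mm wide and 6 mm high runs along its middle on the floor.
- seat (a point): Point on the floor of the junction-box base (8 mm above the table) under the middle of the rail, axes of the base: the strip's origin belongs here, its long axis along x, either way round. Its feet (7 mm) then stand on the floor either side of the 6 mm rail.
- mug: Blue mug, 80 mm wide, 90 mm high; origin at the centre of its underside. Leave alone.
- screwdriver: Yellow-handled screwdriver about 190 mm long lying beside the bin. Leave alone.
There are look-alikes about, which are no part of the job. There is more than one size of the strip; the job needs the largest.

How it is judged:
By the outcome, as a careful person would: the job done as asked, in the order asked, and still so for the second after the job is handed in, with the robot touching nothing.
It also fails if it takes over 72 s, if anything falls off the work surface, if the arm or the gripper's body presses on something with over 40 N, if the wrist force passes 120 N, or if a joint passes its speed limit or range.

## Working session

There is one attempt and no reset: what is moved stays moved. The work goes in short steps, Python scripts to look and compute and a shell command to move; the robot and the scene stay as the last step left them, time stands still between calls to the robot, and variables do not carry over. Pictures are saved under pics/ and viewed, about 8 in all and at most 12, crops included, and the job is handed in when it is done.

```bash
mkdir -p pics; ls
python3 - <<'E'
from rig import robot,camera,camera_info
import cv2,numpy as np
for n in("scene","top"):
    cv2.imwrite(f"pics/{n}0.png",camera(n)[:,:,::-1]); i=camera_info(n)
    R=cv2.Rodrigues(np.array(i["rvec"]))[0];print(n,-R.T@np.array(i["tvec"]).ravel(),R[2])
o=robot.get_obs();print(o)
E
```

```text
pics
scene [1.60519705 0.42537544 0.82363491] [-0.78163778 -0.29558426 -0.54924706]
top [0.50389284 0.03273819 1.28393683] [ 0.05372834  0.01106307 -0.9984943 ]
{'time': 0.1, 'q': array([-1.28146160e+00,  5.28372258e-01,  1.43377590e+00,  1.26573467e-05,
        1.18141792e+00, -1.78489729e-01]), 'joint_velocities': array([ 2.05281970e-04, -1.07983441e-03, -2.88106340e-03, -3.69559083e-05,
       -3.39828188e-04,  4.14500640e-04]), 'joint_torque': array([ 7.44534773e-04, -4.40985417e+01, -1.77151787e+01,  6.36639493e-02,
        5.33775869e-02, -4.02569754e-05]), 'position': array([ 0.28168949, -0.55719991,  0.23266951]), 'tool_rot': array([-0.68781572, -0.16459186,  0.68788475, -0.16319812]), 'ft_force': array([-0.03434267,  0.2230312 , -1.55581686]), 'moment': array([-0.0025843 , -0.03877771, -0.040482  ]), 'grip_width': 0.08709917732883364}
```

View pics/scene0.png

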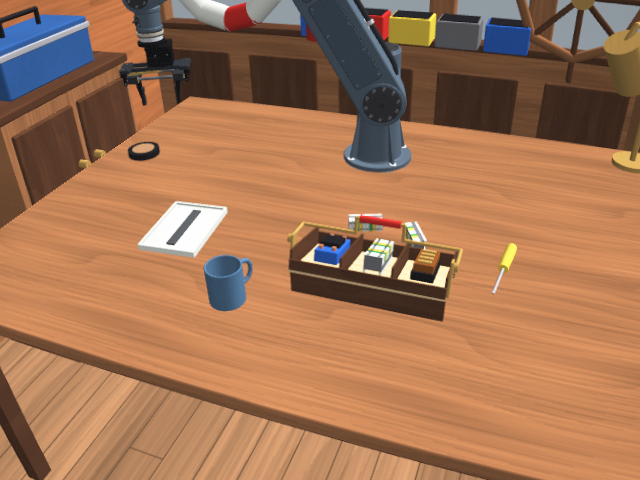

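View pics/top0.png

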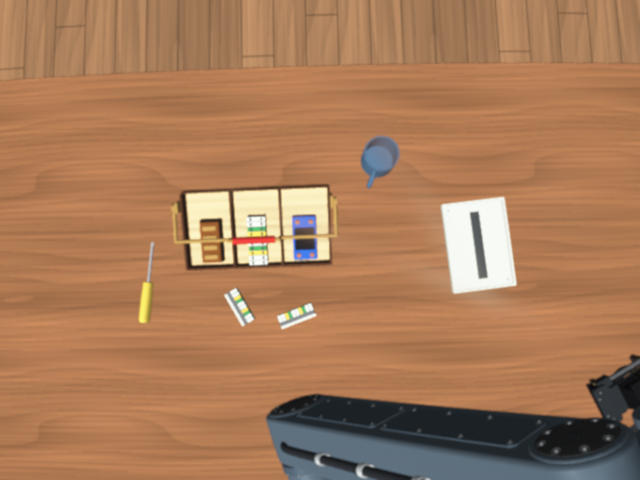

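Top view: bin at (185–330, 187–268), strip in the middle compartment (258, 240) under the red grip (253, 240). The base is at (480, 245) and two smaller look-alike strips lie at (240, 307) and (297, 315). Scene view: the back of the bin faces the camera, and the mug and screwdriver are clear of it.

```bash
cat > h.py <<'E'
import cv2,numpy as np
from rig import robot,camera,camera_info
from scipy.spatial.transform import Rotation as Ro
def ray(n,p):
    i=camera_info(n);R=cv2.Rodrigues(np.array(i["rvec"]))[0];t=np.array(i["tvec"]).ravel()
    u=cv2.undistortPoints(np.array([[p]],float),np.array(i["camera_matrix"]),np.array(i["dist"]))[0,0]
    d=R.T@np.array([*u,1]);return -R.T@t,d/np.linalg.norm(d)
def onz(n,p,z):
    c,d=ray(n,p);return c+d*(z-c[2])/d[2]
def tri(p,q):  # scene px, top px
    a,d=ray("scene",p);b,e=ray("top",q)
    s=np.linalg.lstsq(np.c_[d,-e],b-a,rcond=None)[0];P,Q=a+s[0]*d,b+s[1]*e
    return (P+Q)/2,np.linalg.norm(P-Q)
def proj(n,P):
    i=camera_info(n);return cv2.projectPoints(np.array([P],float),np.array(i["rvec"]),np.array(i["tvec"]),np.array(i["camera_matrix"]),np.array(i["dist"]))[0].ravel()
def blob(im,f,roi):
    x0,y0,x1,y1=roi;h=cv2.cvtColor(im[y0:y1,x0:x1],cv2.COLOR_RGB2HSV).astype(int)
    m=f(h[...,0],h[...,1],h[...,2]).astype(np.uint8)
    c=max(cv2.findContours(m,cv2.RETR_EXTERNAL,cv2.CHAIN_APPROX_NONE)[0],key=cv2.contourArea)
    k=np.zeros_like(m);cv2.drawContours(k,[c],-1,1,-1)
    r=cv2.minAreaRect(c);pts=np.argwhere(k)[:,::-1]
    return pts.mean(0)+[x0,y0],cv2.boxPoints(r)+[x0,y0],r[1],int(k.sum())
def ends(b):
    e=sorted([(np.linalg.norm(b[i]-b[(i+1)%4]),i) for i in (0,1)])[0][1]
    return (b[e]+b[(e+1)%4])/2,(b[(e+2)%4]+b[(e+3)%4])/2
red=lambda h,s,v:((h<8)|(h>172))&(s>150)&(v>90)
dark=lambda h,s,v:(v<100)
white=lambda h,s,v:(v>190)&(s<40)
E
python3 - <<'E'
from h import *
t=cv2.imread("pics/top0.png")[:,:,::-1];s=cv2.imread("pics/scene0.png")[:,:,::-1]
a=blob(t,red,(200,200,310,280));b=blob(s,red,(340,205,430,240));print(a[0],a[2],b[0],b[2])
print("grip",tri(b[0],a[0]))
ea=sorted(map(tuple,ends(a[1])));eb=sorted(map(tuple,ends(b[1])),reverse=True)
for p,q in zip(ea,eb):print("end",p,q,tri(q,p),tri(eb[1-eb.index(q)],p)[1])
r=blob(t,dark,(450,205,505,285));rs=blob(s,dark,(160,205,210,250))
print("rail",r[2],onz("top",r[0],.014),[onz("top",p,.014) for p in ends(r[1])],"scene",onz("scene",rs[0],.014),[onz("scene",p,.014) for p in ends(rs[1])])
w=blob(t,white,(430,185,530,305));print("base",w[2],onz("top",w[1].mean(0),.024),[onz("top",p,.024)[:2].round(3) for p in w[1]])
d=blob(t,lambda h,s,v:v<75,(170,175,345,280));print("bin",d[1],d[2],[onz("top",p,.06)[:2].round(3) for p in d[1]])
cv2.imwrite("pics/bin0.png",cv2.resize(np.hstack([cv2.resize(t[175:280,165:345],None,fx=2.2,fy=2.2),cv2.resize(s[205:320,280:470],(396,231))])[:,:,::-1],None,fx=1,fy=1))
E
```

```text
[251.94957983 239.90756303] (8.0, 42.0) [380.66780822 221.1609589 ] (42.104469299316406, 7.425553321838379)
grip (array([0.5708473 , 0.16432247, 0.14080916]), np.float64(0.0054103830663224045))
end (np.float64(232.0), np.float64(241.0)) (np.float64(400.65678787231445), np.float64(224.14508724212646)) (array([0.5694379 , 0.20717677, 0.14093748]), np.float64(0.004576639195595139)) 0.08957938747152873
end (np.float64(274.0), np.float64(241.0)) (np.float64(359.08112144470215), np.float64(217.49298000335693)) (array([0.56787196, 0.11663407, 0.13899371]), np.float64(0.007782464534193605)) 0.08116438899810716
rail (55.8614387512207, 5.798275947570801) [ 0.56981743 -0.35038478  0.014     ] [array([ 0.6277497 , -0.34407732,  0.014     ]), array([ 0.49665824, -0.35757269,  0.014     ])] scene [ 0.6324688  -0.34523247  0.014     ] [array([ 0.63134009, -0.33906266,  0.014     ]), array([ 0.63602556, -0.35332702,  0.014     ])]
base (89.8321304321289, 64.14668273925781) [ 0.55241419 -0.34803372  0.024     ] [array([ 0.649, -0.262]), array([ 0.666, -0.415]), array([ 0.456, -0.434]), array([ 0.44 , -0.283])]
bin [[296. 240.]
 [313. 240.]
 [313. 248.]
 [296. 248.]] (8.0, 17.0) [array([0.572, 0.076]), array([0.571, 0.038]), array([0.553, 0.038]), array([0.554, 0.077])]
```

View pics/bin0.png

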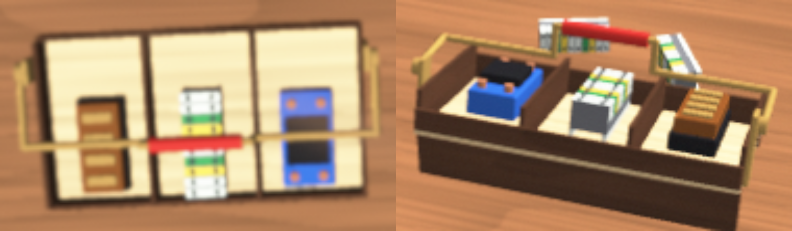

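```bash
cat >> h.py <<'E'
def st():
    o=robot.get_obs();R=Ro.from_quat(o["tool_rot"]).as_matrix();return o,R
def plan(G,yaw):
    """grasp point G (world), tool-y direction yaw (mod pi): shift in cm in present tool axes, turn about x"""
    o,R=st();p=np.array(o["position"])-.008*R[:,0];d=R.T@(np.array(G)-p)*100
    # desired tool y
    y=R.T@np.array([np.cos(yaw),np.sin(yaw),0]);a=np.arctan2(y[2],y[1]);
    print("t%.2f"%o["time"],"grasp",p.round(4),"yaw %.3f"%np.arctan2(R[1,1],R[0,1]),"x",R[:,0].round(3),"F",np.array(o["ft_force"]).round(1),"w %.4f"%o["grip_width"],"q6 %.2f"%o["q"][5])
    print("  shift cm",d.round(2),"turn %.3f or %.3f"%(a,a-np.sign(a)*np.pi), "shift after turn", [(Ro.from_rotvec([-t,0,0]).apply(d)).round(2).tolist() for t in (a,a-np.sign(a)*np.pi)])
def axis(im,f,roi):
    x0,y0,x1,y1=roi;h=cv2.cvtColor(im[y0:y1,x0:x1],cv2.COLOR_RGB2HSV).astype(int)
    m=f(h[...,0],h[...,1],h[...,2]).astype(np.uint8)
    c=max(cv2.findContours(m,cv2.RETR_EXTERNAL,cv2.CHAIN_APPROX_NONE)[0],key=cv2.contourArea)
    k=np.zeros_like(m);cv2.drawContours(k,[c],-1,1,-1)
    q=(np.argwhere(k&m)[:,::-1]+[x0,y0]).astype(float);mu,e,_=cv2.PCACompute2(q,None)
    t=(q-mu)@e[0];return mu[0]+e[0]*t.min(),mu[0]+e[0]*t.max(),mu[0],len(q)
E
python3 - <<'E'
from h import *
t=cv2.imread("pics/top0.png")[:,:,::-1]
a=axis(t,red,(200,200,310,280));A,B=[onz("top",p,.141) for p in a[:2]];print("grip",A,B,"yaw",np.arctan2(-(A-B)[0],(A-B)[1]) )
for th in(100,120,140):
    a=axis(t,lambda h,s,v:v<th,(455,203,502,285));A,B=[onz("top",p,.014) for p in a[:2]];d=(A-B) if A[0]>B[0] else B-A
    print("rail",A[:2],B[:2],onz("top",a[2],.014)[:2],np.linalg.norm(d),np.arctan2(d[1],d[0]))
plan([.571,.163,.20],0)
E
```

```text
grip [0.56912922 0.20929449 0.141     ] [0.57102892 0.11989411 0.141     ] yaw 0.021246179197913086
rail [ 0.62767865 -0.34356662] [ 0.49678509 -0.35921906] [ 0.56981743 -0.35038478] 0.1318261077502589 0.11901627175922923
rail [ 0.62872468 -0.34374623] [ 0.4778054  -0.35937809] [ 0.55384637 -0.35136641] 0.1517266748638502 0.10320959757402716
rail [ 0.62978901 -0.34409252] [ 0.476124   -0.35925869] [ 0.55245551 -0.35158463] 0.15441161808825132 0.09837774084262901
t0.10 grasp [ 0.2817 -0.5572  0.2407] yaw -1.103 x [-0.001  0.002 -1.   ] F [-0.   0.2 -1.6] w 0.0871 q6 -0.18
  shift cm [  4.19 -51.23 -58.3 ] turn -1.103 or 2.039 shift after turn [[4.19, 28.93, -72.01], [4.19, -28.93, 72.01]]
```

```bash
python3 -m inch '[[[0,-2.6,-2.9,0,1],[0,-2.6,-2.9,0,1],[0,-2.6,-2.9,0,1],[0,-2.6,-2.9,0,1],[0,-2.6,-2.9,0,1],[0,-2.6,-2.9,0,1],[0,-2.6,-2.9,0,1],[0,-2.6,-2.9,0,1]]]'
python3 -m inch '[[[0,-2.6,-2.9,0,1],[0,-2.6,-2.9,0,1],[0,-2.6,-2.9,0,1],[0,-2.6,-2.9,0,1],[0,-2.6,-2.9,0,1],[0,-2.6,-2.9,0,1],[0,-2.6,-2.9,0,0.7],[0,-2.6,-2.9,0,0.7]]]'
python3 -m inch '[[[0,0,0,-0.12,0.7],[0,0,0,-0.12,0.7],[0,0,0,-0.12,0.7],[0,0,0,-0.12,0.7],[0,0,0,-0.12,0.7],[0,0,0,-0.12,0.7],[0,0,0,-0.12,0.7],[0,0,0,-0.12,0.7]]]'
python3 -c "
from h import *
plan([.571,.163,.20],.02)"
```

```text
time: 0.77
position: [0.3955, -0.2647, 0.2279]
tool_rot: [-0.688, -0.159, 0.69, -0.159]
ft_force: [-0.1, 0.1, -0.1]
grip_width: 0.0872
time: 1.43
position: [0.5142, 0.0401, 0.2262]
tool_rot: [-0.687, -0.159, 0.691, -0.157]
ft_force: [1.0, -0.5, 0.1]
grip_width: 0.0801
time: 2.1
position: [0.5144, 0.0526, 0.2232]
tool_rot: [-0.527, -0.473, 0.53, -0.466]
ft_force: [0.2, -0.5, -0.4]
grip_width: 0.0612
t2.10 grasp [0.5145 0.0526 0.2312] yaw -0.119 x [-0.01   0.004 -1.   ] F [ 0.2 -0.5 -0.4] w 0.0612 q6 0.00
  shift cm [  3.12   4.34 -11.63] turn -0.139 or 3.003 shift after turn [[3.12, 5.9, -10.91], [3.12, -5.9, 10.91]]
```

```bash
python3 -m inch '[[[0,1.2,-3,-0.07,0.7],[0,1.4,-3,-0.06,0.7],[0,1.4,-3,0,0.7],[0.5,0.8,-2,0,0.7],[1.5,0,0,0,0.7],[0,0,0,0,0.7]]]'
python3 - <<'E'
from h import *
plan([.571,.163,.141],.02)
im={n:camera(n) for n in("scene","top")}
c=np.hstack([im["scene"][130:330,270:490],im["top"][150:350,160:380]])
cv2.imwrite("pics/a1.png",cv2.resize(c,(800,364))[:,:,::-1])
E
```

```text
time: 2.6
position: [0.5668, 0.1646, 0.2005]
tool_rot: [0.493, 0.509, -0.498, 0.5]
ft_force: [-0.4, -0.2, -0.8]
grip_width: 0.061
t2.60 grasp [0.5669 0.1645 0.2085] yaw 0.019 x [-0.014  0.004 -1.   ] F [-0.4 -0.2 -0.8] w 0.0610 q6 0.07
  shift cm [6.74 0.49 0.19] turn -0.001 or 3.141 shift after turn [[6.74, 0.49, 0.19], [6.74, -0.49, -0.19]]
```

View pics/a1.png

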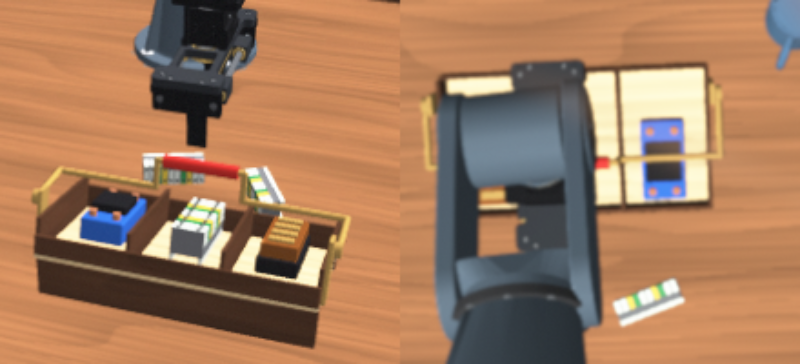

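The fingers (about (197, 140) in the left half) hang above the centre of the red grip (200, 168), so I'm going down to grip it.

```bash
python3 -m inch '[[[2.5,0.3,0,0,0.7],[2.5,0.2,0.2,0,0.7],[1.4,0,0,0,0.7],[0.2,0,0,0,0.7],[0,0,0,0,0],[0,0,0,0,0],[0,0,0,0,0],[0,0,0,0,0]]]' 12
python3 -c "
from h import *
plan([.571,.163,.141],.02)"
```

```text
time: 3.37
position: [0.5766, 0.1578, 0.1428]
tool_rot: [0.499, 0.504, -0.495, 0.502]
ft_force: [0.5, 1.0, 0.7]
grip_width: 0.0418
t3.37 grasp [0.5766 0.1578 0.1508] yaw 0.012 x [ 0.002  0.005 -1.   ] F [0.5 1.  0.7] w 0.0418 q6 0.06
  shift cm [ 0.98 -0.56 -0.52] turn -0.008 or 3.133 shift after turn [[0.98, -0.55, -0.53], [0.98, 0.55, 0.53]]
```

```bash
python3 -m inch '[[[0.9,-0.5,0,0,0.4],[0.2,0,0,0,0.3],[0,0,0,0,0],[0,0,0,0,0],[0,0,0,0,0],[0,0,0,0,0]]]' 12
python3 -c "
from h import *
plan([.571,.163,.141],.02)"
```

```text
time: 3.87
position: [0.5684, 0.1578, 0.1353]
tool_rot: [0.497, 0.505, -0.497, 0.501]
ft_force: [3.3, -0.2, -5.4]
grip_width: 0.0156
t3.87 grasp [0.5685 0.1577 0.1433] yaw 0.012 x [-0.004  0.004 -1.   ] F [ 3.3 -0.2 -5.4] w 0.0156 q6 0.06
  shift cm [ 0.23  0.26 -0.52] turn -0.008 or 3.134 shift after turn [[0.23, 0.26, -0.52], [0.23, -0.26, 0.52]]
```

```bash
python3 -m inch '[[[-1.1,0.3,0,0,0],[-1.1,0.5,0,0,0],[-1,0.6,0,0,0],[-0.9,0.7,0,0,0],[-0.8,0.85,0,0,0],[0,0,0,0,0]]]'
python3 -c "
from h import *
plan([.651,.158,.125],.02)"
```

```text
time: 4.37
position: [0.5978, 0.1582, 0.1811]
tool_rot: [0.496, 0.507, -0.498, 0.5]
ft_force: [-0.5, 0.5, 2.7]
grip_width: 0.0154
t4.37 grasp [0.5979 0.1582 0.1891] yaw 0.012 x [-0.01   0.004 -1.   ] F [-0.5  0.5  2.7] w 0.0154 q6 0.06
  shift cm [6.36 5.37 0.11] turn -0.008 or 3.134 shift after turn [[6.36, 5.37, 0.15], [6.36, -5.37, -0.15]]
```

```bash
python3 -m inch '[[[-0.75,1,0,0,0],[-0.55,1.05,0,0,0],[-0.4,1.1,0,0,0],[-0.2,1.1,0,0,0],[-0.05,1.1,0,0,0],[0.1,1.15,0,0,0],[0,0,0,0,0]]]'
python3 -c "
from h import *
plan([.651,.158,.125],.02)"
```

```text
time: 4.95
position: [0.6471, 0.1589, 0.1982]
tool_rot: [0.484, 0.516, -0.508, 0.491]
ft_force: [2.2, 0.4, -6.9]
grip_width: 0.0155
t4.95 grasp [0.6475 0.1589 0.2062] yaw 0.015 x [-0.049  0.001 -0.999] F [ 2.2  0.4 -6.9] w 0.0155 q6 0.05
  shift cm [8.09 0.75 0.11] turn -0.005 or 3.137 shift after turn [[8.09, 0.75, 0.11], [8.09, -0.75, -0.11]]
```

```bash
python3 -m inch '[[[0.05,1.1,0,0,0],[0.15,1.1,0,0,0],[0.3,1,0,0,0],[0.45,1,0,0,0],[0.5,0.8,0,0,0],[0,0,0,0,0]]]'
python3 -c "
from h import *
plan([.651,.158,.125],.02)"
```

```text
time: 5.45
position: [0.6899, 0.1593, 0.1828]
tool_rot: [0.479, 0.52, -0.513, 0.488]
ft_force: [-4.8, -1.2, 2.6]
grip_width: 0.0156
t5.45 grasp [0.6904 0.1594 0.1908] yaw 0.017 x [-0.066 -0.002 -0.998] F [-4.8 -1.2  2.6] w 0.0156 q6 0.05
  shift cm [ 6.83 -3.5   0.06] turn -0.003 or 3.138 shift after turn [[6.83, -3.5, 0.05], [6.83, 3.5, -0.05]]
```

```bash
python3 -m inch '[[[0,0,0,0,0.4],[0,0,0,0,0.5],[0,0,0,0,0.6],[0,0,0,0,0.65],[-2,0,0,0,0.65],[-3,0,0,0,0.65],[-3,0,0,0,0.65],[-1,0,2,0,0.65]]]'
python3 -m inch '[[[0,-1,3.5,0,0.65],[0,-1,3.5,0,0.65],[0,-1,3.5,0,0.65],[0,-1,3.5,0,0.65],[0,-1,3.5,0,0.65],[0,-1,3.5,0,0.65],[0,-1,3,0,0.65],[0,0,0,-0.12,0.65]]]'
python3 - <<'E'
from h import *
plan([.55,.163,.2],1.59)
im={n:camera(n) for n in("scene","top")}
for n in im: cv2.imwrite(f"pics/{n}2.png",im[n][:,:,::-1])
c=np.hstack([cv2.resize(im["scene"][180:330,270:470],(400,300)),cv2.resize(im["top"][150:300,150:350],(400,300))])
cv2.imwrite("pics/a2.png",c[:,:,::-1])
E
```

```text
time: 6.12
position: [0.6985, 0.1431, 0.2658]
tool_rot: [0.478, 0.522, -0.511, 0.488]
ft_force: [1.5, -1.2, 1.3]
grip_width: 0.0551
time: 6.78
position: [0.64, -0.1095, 0.2747]
tool_rot: [0.452, 0.545, -0.472, 0.526]
ft_force: [-0.5, 0.2, -0.4]
grip_width: 0.0563
t6.78 grasp [ 0.6403 -0.1094  0.2827] yaw 0.147 x [-0.039 -0.004 -0.999] F [-0.5  0.2 -0.4] w 0.0563 q6 -0.48
  shift cm [  8.49  -4.62 -28.26] turn -1.443 or 1.698 shift after turn [[8.49, 27.44, -8.18], [8.49, -27.44, 8.18]]
```

View pics/a2.png

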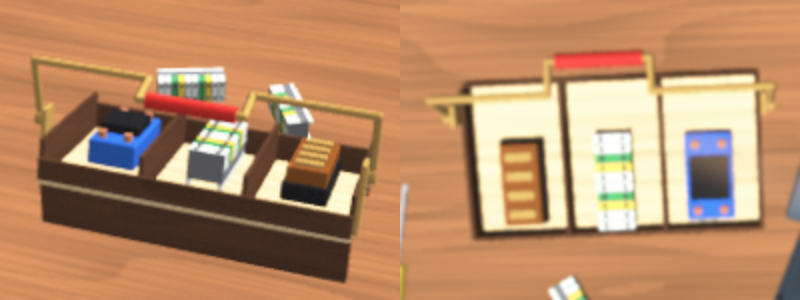

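Left half: the bar stands fully back with its grip at about (190, 107). Right half: the strip lies mid-compartment at (597–636, 130–232) in the crop, with nothing over it.

Run:
```python
from h import *
t=cv2.imread("pics/top2.png")[:,:,::-1];s=cv2.imread("pics/scene2.png")[:,:,::-1]
a=blob(t,red,(200,160,310,200));b=blob(s,red,(330,215,400,245));print("grip",a[2],b[2],tri(b[0],a[0]))
f=lambda h,s,v:((s<50)&(v>120))|((s>130)&(h>22)&(h<90))
h=cv2.cvtColor(t[205:270,238:280],cv2.COLOR_RGB2HSV);m=cv2.morphologyEx(f(*[h[...,i].astype(int) for i in range(3)]).astype(np.uint8),cv2.MORPH_CLOSE,np.ones((5,5)))
c=max(cv2.findContours(m,0,1)[0],key=cv2.contourArea);r=cv2.minAreaRect(c);B=cv2.boxPoints(r)+[238,205];print(r[1],B.tolist())
n=np.array([-.2588,0,.9659]);P0=np.array([.6665,.16,.067])+.04*n
def onp(p):
    c,d=ray("top",p);return c+d*((P0-c)@n)/(d@n)
C=[onp(p) for p in B];print(np.round(C,4).tolist());top=np.mean(C,0);org=top-.04*n;print("sides",np.linalg.norm(C[0]-C[1]),np.linalg.norm(C[1]-C[2]),"top",top,"origin",org)
print("grasp",org+.028*n)
cv2.imwrite("pics/m.png",m*255)
plan([*(org+.028*n)[:2],.2],1.59)
```

```text
grip (7.731825828552246, 44.045345306396484) (46.21159744262695, 8.983242988586426) (array([0.69217136, 0.16382146, 0.18720823]), np.float64(0.004741224036899127))
(59.99999237060547, 40.99999237060547) [[238.00000381469727, 205.0], [278.99999618530273, 205.0], [278.99999618530273, 264.99999237060547], [238.00000381469727, 264.99999237060547]]
[[0.6497, 0.2006, 0.1039], [0.6473, 0.1104, 0.1033], [0.5163, 0.1157, 0.0682], [0.5185, 0.2079, 0.0688]]
sides 0.09018213813920983 0.13576978411200175 top [0.5829802  0.15865801 0.08603167] origin [0.5933322  0.15865801 0.04739567]
grasp [0.5860858  0.15865801 0.07444087]
t6.88 grasp [ 0.6413 -0.1051  0.2826] yaw 0.148 x [-0.038 -0.001 -0.999] F [ 0.4  0.7 -0.4] w 0.0565 q6 -0.47
  shift cm [  8.44  -1.26 -26.86] turn -1.442 or 1.699 shift after turn [[8.44, 26.48, -4.69], [8.44, -26.48, 4.69]]
```

Run:
```python
from h import *
t=cv2.imread("pics/top2.png")[:,:,::-1]
h=cv2.cvtColor(t[205:272,240:278],cv2.COLOR_RGB2HSV).astype(int);m=(h[...,1]>115)&(h[...,0]>22)&(h[...,0]<90)&(h[...,2]>90)
k=np.argwhere(m)[:,::-1]+[240,205];print(len(k),k.min(0),k.max(0),k.mean(0))
n=np.array([-.2588,0,.9659]);P0=np.array([.6665,.16,.063])+.04*n
def onp(p):
    c,d=ray("top",p);return c+d*((P0-c)@n)/(d@n)
C=np.array([onp(p) for p in [(248.5,215),(268,215),(268.2,266),(249,266)]]);top=C.mean(0);print(np.round(C,4).tolist(),np.linalg.norm(C[0]-C[1]),np.linalg.norm(C[1]-C[2]))
print("stripe ctr",onp((k.min(0)+k.max(0))/2+.5));org=top-.04*n;print("origin",org,"grasp",org+.028*n)
G=org+.028*n
plan([*G[:2],.2],1.59)
```

```text
134 [249 228] [267 253] [257.97014925 241.05223881]
[[0.6281, 0.179, 0.0941], [0.6269, 0.1359, 0.0938], [0.5147, 0.1404, 0.0637], [0.5157, 0.1838, 0.064]] 0.043187410765729004 0.11630656618192173
stripe ctr [0.5708148  0.15958191 0.07877211]
origin [0.58171397 0.15975536 0.04028272] grasp [0.57446757 0.15975536 0.06732792]
t6.88 grasp [ 0.6413 -0.1051  0.2826] yaw 0.148 x [-0.038 -0.001 -0.999] F [ 0.4  0.7 -0.4] w 0.0565 q6 -0.47
  shift cm [  8.49  -2.39 -27.14] turn -1.442 or 1.699 shift after turn [[8.49, 26.61, -5.85], [8.49, -26.61, 5.85]]
```

```bash
python3 -m inch '[[[0,0,0,-0.12,0.65],[0,0,0,-0.12,0.65],[0,0,0,-0.12,0.65],[0,0,0,-0.12,0.65],[0,0,0,-0.12,0.65],[0,0,0,-0.12,0.65],[0,0,0,-0.12,0.65],[0,0,0,-0.12,0.65]]]'
python3 -m inch '[[[0,0,0,-0.12,0.65],[0,0,0,-0.12,0.65],[0,0,0,-0.12,0.65],[0,0,0,-0.12,0.65],[0,3.5,-0.8,0,0.65],[0,3.5,-0.8,0,0.65],[0,3.5,-0.8,0,0.65],[0,3.5,-0.8,0,0.65]]]'
python3 -m inch '[[[0,3.5,-0.8,0,0.65],[0,3.5,-0.8,0,0.65],[1,3,-0.6,0,0.65],[1,1.5,-0.4,0,0.65],[1,0,0,0,0.65]]]'
python3 -c "
from h import *
plan([.574,.16,.13],1.59)"
```

```text
time: 7.55
position: [0.6458, -0.0954, 0.2737]
tool_rot: [0.151, 0.701, -0.154, 0.68]
ft_force: [0.1, -0.1, 0.5]
grip_width: 0.0569
time: 8.22
position: [0.6117, 0.0511, 0.2731]
tool_rot: [-0.018, 0.714, 0.02, 0.7]
ft_force: [0.1, 0.7, 0.1]
grip_width: 0.0567
time: 8.63
position: [0.5765, 0.1851, 0.2463]
tool_rot: [-0.015, 0.71, 0.022, 0.704]
ft_force: [-0.2, -0.1, 0.4]
grip_width: 0.0565
t8.63 grasp [0.5765 0.185  0.2543] yaw 1.624 x [-0.009  0.01  -1.   ] F [-0.2 -0.1  0.4] w 0.0565 q6 -1.51
  shift cm [12.4  -2.61 -0.27] turn 0.034 or -3.108 shift after turn [[12.4, -2.62, -0.19], [12.4, 2.62, 0.19]]
```

```bash
python3 -m inch '[[[2,-1.6,-0.2,0.03,0.65],[3,-0.9,0,0,0.65],[3,0,0,0,0.65],[1.5,0,0,0,0.65],[0,0,0,0,0.65]]]'
python3 -c "
from h import *
plan([.574,.16,.067],1.59)"
```

```text
time: 9.05
position: [0.576, 0.1657, 0.1465]
tool_rot: [-0.004, 0.708, 0.011, 0.706]
ft_force: [-0.0, -0.3, 0.8]
grip_width: 0.0569
t9.05 grasp [0.576  0.1656 0.1545] yaw 1.593 x [-0.003  0.01  -1.   ] F [-0.  -0.3  0.8] w 0.0569 q6 -1.51
  shift cm [ 8.75 -0.65 -0.19] turn 0.003 or -3.139 shift after turn [[8.75, -0.65, -0.19], [8.75, 0.65, 0.19]]
```

```bash
python3 -m inch '[[[0.5,-0.5,-0.1,0,0.65],[1.5,0,0,0,0.65],[1.5,0,0,0,0.65],[0,0,0,0,0.65]]]'
python3 - <<'E'
from h import *
plan([.574,.16,.067],1.59)
im={n:camera(n) for n in("scene","top")}
c=np.hstack([cv2.resize(im["scene"][165:315,300:450],(400,400)),cv2.resize(im["top"][165:315,180:330],(400,400))])
cv2.imwrite("pics/a3.png",c[:,:,::-1])
E
```

```text
time: 9.38
position: [0.578, 0.16, 0.1117]
tool_rot: [-0.003, 0.706, 0.01, 0.708]
ft_force: [0.0, -0.1, -0.8]
grip_width: 0.0568
t9.38 grasp [0.578  0.1599 0.1197] yaw 1.590 x [ 0.003  0.01  -1.   ] F [ 0.  -0.1 -0.8] w 0.0568 q6 -1.52
  shift cm [ 5.27 -0.03 -0.41] turn -0.000 or 3.141 shift after turn [[5.27, -0.03, -0.41], [5.27, 0.03, 0.41]]
```

View pics/a3.png

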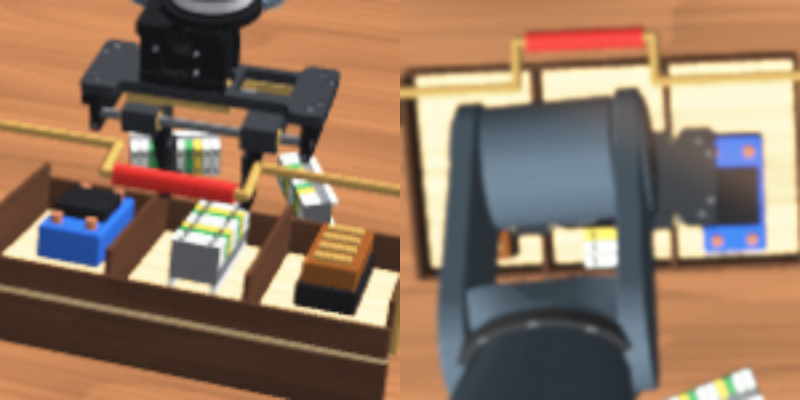

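The fingers are centred over the strip (left half, strip at (210, 230), fingers at about x = 150 and 255). I'm going down.

```bash
python3 -m inch '[[[1.2,0,-0.4,0,0.65],[1.5,0,0,0,0.65],[1.2,0,0,0,0.65],[0.5,0,0,0,0.65],[0,0,0,0,0.65]]]'
python3 -c "
from h import *
plan([.574,.16,.067],1.59)"
```

```text
time: 9.9
position: [0.5828, 0.1607, 0.0762]
tool_rot: [-0.002, 0.699, 0.01, 0.715]
ft_force: [-0.8, -0.2, 0.3]
grip_width: 0.0566
t9.90 grasp [0.5826 0.1606 0.0842] yaw 1.589 x [ 0.023  0.012 -1.   ] F [-0.8 -0.2  0.3] w 0.0566 q6 -1.52
  shift cm [ 1.7  -0.06 -0.9 ] turn -0.002 or 3.140 shift after turn [[1.7, -0.06, -0.9], [1.7, 0.06, 0.9]]
```

```bash
python3 -m inch '[[[0.6,0,-0.7,0,0.65],[0.7,0,-0.3,0,0.65],[0.4,0,0,0,0.65],[0,0,0,0,0.65]]]'
python3 -c "
from h import *
plan([.574,.16,.067],1.59)"
```

```text
time: 10.23
position: [0.5737, 0.1608, 0.0596]
tool_rot: [-0.002, 0.697, 0.01, 0.717]
ft_force: [-0.0, 0.2, 0.7]
grip_width: 0.0565
t10.23 grasp [0.5735 0.1607 0.0676] yaw 1.589 x [ 0.027  0.012 -1.   ] F [-0.   0.2  0.7] w 0.0565 q6 -1.52
  shift cm [ 0.06 -0.07  0.04] turn -0.002 or 3.140 shift after turn [[0.06, -0.07, 0.04], [0.06, 0.07, -0.04]]
```

Now close with a moderate force, then lift.

```bash
python3 -m inch '[[[0,0,0,0,0],[0,0,0,0,0],[0,0,0,0,0],[0,0,0,0,0],[0,0,0,0,0]]]' 20
python3 -m inch '[[[-1,0,0,0,0],[-2,0,0,0,0],[-2.5,0,0,0,0],[-3,0,0,0,0],[-3,0,0,0,0],[-1,0,0,0,0],[0,0,0,0,0]]]' 20
python3 - <<'E'
from h import *
plan([.5525,-.3515,.15],1.67)
im={n:camera(n) for n in("scene","top")}
c=cv2.resize(im["scene"][120:300,280:460],(500,500))
cv2.imwrite("pics/a4.png",c[:,:,::-1])
E
```

```text
time: 10.65
position: [0.5737, 0.1612, 0.0597]
tool_rot: [-0.002, 0.697, 0.01, 0.717]
ft_force: [-0.2, -0.6, -1.6]
grip_width: 0.0401
time: 11.23
position: [0.5672, 0.1587, 0.1895]
tool_rot: [-0.003, 0.701, 0.01, 0.713]
ft_force: [-0.0, 0.3, -1.9]
grip_width: 0.0398
t11.23 grasp [0.5671 0.1586 0.1975] yaw 1.589 x [ 0.018  0.01  -1.   ] F [-0.   0.3 -1.9] w 0.0398 q6 -1.52
  shift cm [  4.2  -51.02  -2.45] turn -0.081 or 3.060 shift after turn [[4.2, -50.66, -6.59], [4.2, 50.66, 6.59]]
```

View pics/a4.png

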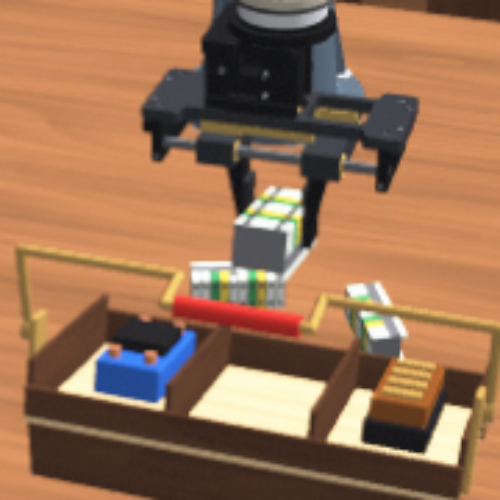

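The strip hangs in the jaws (270, 230), still tilted as it lay, and the other spares haven't moved. I'm carrying it to the base.

```bash
python3 -m inch '[[[0,0,0,-0.08,0],[0,-3,-0.4,0,0],[0,-3.8,-0.5,0,0],[0,-3.8,-0.5,0,0],[0,-3.8,-0.5,0,0],[0,-3.8,-0.5,0,0],[0,-3.8,-0.5,0,0],[0,-3.8,-0.5,0,0]]]'
python3 -m inch '[[[0,-3.8,-0.5,0,0],[0,-3.8,-0.5,0,0],[0,-3.8,-0.5,0,0],[0,-3.8,-0.5,0,0],[0,-3,-0.4,0,0],[0,-2,-0.3,0,0],[0,-0.5,0,0,0],[0,0,0,0,0]]]'
python3 -c "
from h import *
plan([.5525,-.3515,.12],1.67)"
```

```text
time: 12.0
position: [0.5506, -0.1007, 0.1712]
tool_rot: [-0.035, 0.709, 0.048, 0.703]
ft_force: [1.4, 0.1, -3.5]
grip_width: 0.0398
time: 12.67
position: [0.537, -0.3257, 0.15]
tool_rot: [-0.026, 0.716, 0.049, 0.696]
ft_force: [-0.2, 0.1, -2.8]
grip_width: 0.0401
t12.67 grasp [ 0.5372 -0.3259  0.158 ] yaw 1.676 x [-0.031  0.03  -0.999] F [-0.2  0.1 -2.8] w 0.0401 q6 -2.40
  shift cm [ 3.67 -2.83  1.35] turn 0.007 or -3.134 shift after turn [[3.67, -2.82, 1.37], [3.67, 2.82, -1.37]]
```

```bash
python3 -m inch '[[[1.5,-1.4,0.7,0,0],[1.5,-1.1,0.5,0,0],[1.5,-0.3,0.1,0,0],[0.8,0,0,0,0],[0,0,0,0,0]]]'
python3 - <<'E'
from h import *
plan([.5525,-.3515,.09],1.67)
im={n:camera(n) for n in("scene","top")}
c=np.hstack([cv2.resize(im["scene"][130:270,115:255],(400,400)),cv2.resize(im["top"][180:310,420:550],(400,400))])
cv2.imwrite("pics/a5.png",c[:,:,::-1])
E
```

```text
time: 13.08
position: [0.549, -0.3422, 0.0889]
tool_rot: [-0.023, 0.719, 0.054, 0.693]
ft_force: [-0.4, 0.3, -2.2]
grip_width: 0.0396
t13.08 grasp [ 0.5494 -0.3426  0.0968] yaw 1.678 x [-0.039  0.041 -0.998] F [-0.4  0.3 -2.2] w 0.0396 q6 -2.41
  shift cm [ 0.63 -0.95  0.24] turn 0.010 or -3.132 shift after turn [[0.63, -0.95, 0.25], [0.63, 0.95, -0.25]]
```

View pics/a5.png

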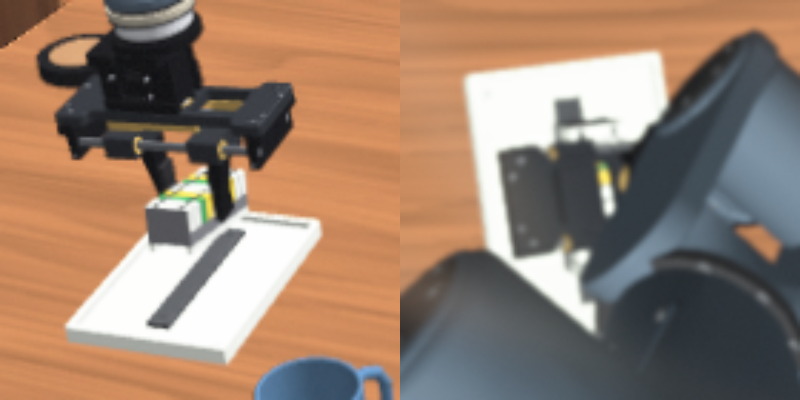

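Left half: the strip is held over the base, lengthwise along the rail, with its far end raised. I'm correcting y and lowering in small steps.

```bash
python3 -m inch '[[[0.3,-0.6,0.2,0,0],[0.6,-0.4,0.1,0,0],[0.8,0,0,0,0],[0.8,0,0,0,0],[0.5,0,0,0,0],[0,0,0,0,0]]]'
python3 -c "
from h import *
plan([.5525,-.3525,.048],1.67)"
```

```text
time: 13.68
position: [0.5551, -0.3514, 0.0612]
tool_rot: [-0.026, 0.717, 0.052, 0.695]
ft_force: [-0.8, 0.7, -3.8]
grip_width: 0.0399
t13.68 grasp [ 0.5553 -0.3517  0.0692] yaw 1.681 x [-0.033  0.036 -0.999] F [-0.8  0.7 -3.8] w 0.0399 q6 -2.42
  shift cm [ 2.13 -0.13 -0.23] turn 0.012 or -3.129 shift after turn [[2.13, -0.14, -0.23], [2.13, 0.14, 0.23]]
```

```bash
python3 -m inch '[[[0.6,-0.1,-0.2,0.01,0],[0.6,0,0,0,0],[0.4,0,0,0,0],[0,0,0,0,0]]]' 10
python3 - <<'E'
from h import *
plan([.5525,-.3525,.036],1.67)
im={n:camera(n) for n in("scene","top")}
c=cv2.resize(im["scene"][170:270,125:235],(770,700))[50:640]
cv2.imwrite("pics/a6.png",c[:,:,::-1])
E
```

```text
time: 14.02
position: [0.553, -0.3526, 0.044]
tool_rot: [-0.022, 0.717, 0.048, 0.696]
ft_force: [-0.1, 0.8, -0.6]
grip_width: 0.0401
t14.02 grasp [ 0.5532 -0.3529  0.052 ] yaw 1.670 x [-0.031  0.035 -0.999] F [-0.1  0.8 -0.6] w 0.0401 q6 -2.41
  shift cm [ 1.6  -0.02 -0.03] turn 0.001 or -3.141 shift after turn [[1.6, -0.02, -0.03], [1.6, 0.02, 0.03]]
```

View pics/a6.png

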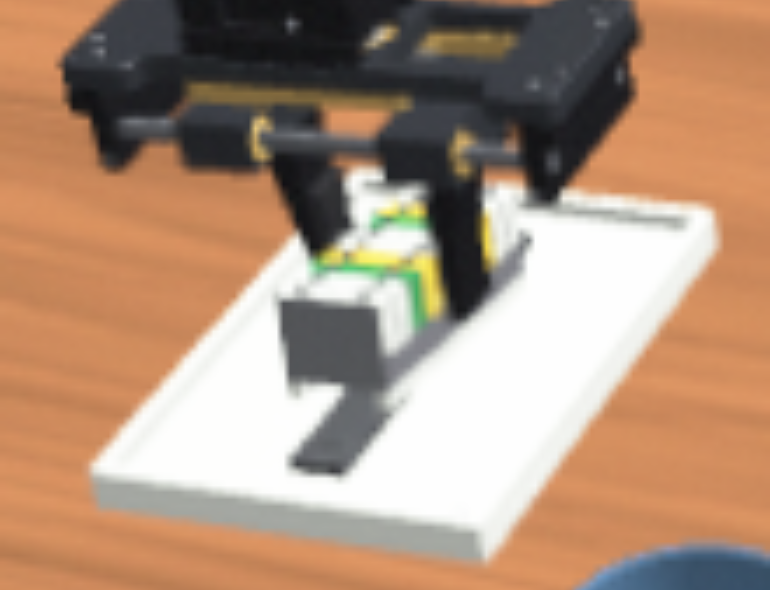

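The far (near-camera) end at (330, 345) is still raised, and the rail runs out from under its middle (345, 440). I'm lowering on with a light grip so that the strip levels itself.

```bash
python3 -m inch '[[[0.3,0,0,0,0],[0.3,0,0,0,0],[0.2,0,0,0,0],[0,0,0,0,0]]]' 5
python3 -c "
from h import *
plan([.5525,-.3525,.036],1.67)"
```

```text
time: 14.45
position: [0.5541, -0.3529, 0.0373]
tool_rot: [-0.023, 0.715, 0.047, 0.697]
ft_force: [0.6, -0.7, -2.1]
grip_width: 0.04
t14.45 grasp [ 0.5544 -0.3532  0.0453] yaw 1.670 x [-0.028  0.032 -0.999] F [ 0.6 -0.7 -2.1] w 0.0400 q6 -2.41
  shift cm [ 0.93  0.05 -0.16] turn 0.001 or -3.141 shift after turn [[0.93, 0.05, -0.16], [0.93, -0.05, 0.16]]
```

```bash
python3 -m inch '[[[0.25,0,-0.1,0,0],[0.25,0,0,0,0],[0.1,0,0,0,0],[0,0,0,0,0]]]' 4
python3 -m inch '[[[0.25,0,-0.1,0,0],[0.2,0,0,0,0],[0,0,0,0,0]]]' 4
python3 -c "
from h import *
plan([.5525,-.3525,.036],1.67)"
```

```text
time: 14.78
position: [0.5536, -0.3525, 0.0333]
tool_rot: [-0.024, 0.715, 0.047, 0.697]
ft_force: [-0.0, -0.4, -2.4]
grip_width: 0.0405
time: 15.03
position: [0.553, -0.3526, 0.0303]
tool_rot: [-0.024, 0.714, 0.047, 0.698]
ft_force: [0.1, -0.1, -1.2]
grip_width: 0.0404
t15.03 grasp [ 0.5532 -0.3529  0.0383] yaw 1.670 x [-0.025  0.031 -0.999] F [ 0.1 -0.1 -1.2] w 0.0404 q6 -2.42
  shift cm [ 0.23  0.04 -0.06] turn 0.001 or -3.140 shift after turn [[0.23, 0.04, -0.06], [0.23, -0.04, 0.06]]
```

```bash
python3 -m inch '[[[0.2,0,0,0,0],[0.15,0,0,0,0],[0.1,0,0,0,0]]]' 4
python3 - <<'E'
from h import *
plan([.5525,-.3525,.036],1.67)
im={n:camera(n) for n in("scene","top")}
c=cv2.resize(im["scene"][170:270,125:235],(770,700))[50:640]
cv2.imwrite("pics/a7.png",c[:,:,::-1])
E
```

```text
time: 15.28
position: [0.5531, -0.3526, 0.0273]
tool_rot: [-0.024, 0.714, 0.047, 0.698]
ft_force: [-1.2, 1.6, 5.4]
grip_width: 0.0405
t15.28 grasp [ 0.5533 -0.3529  0.0353] yaw 1.671 x [-0.025  0.031 -0.999] F [-1.2  1.6  5.4] w 0.0405 q6 -2.42
  shift cm [-0.07  0.05 -0.08] turn 0.001 or -3.140 shift after turn [[-0.07, 0.05, -0.08], [-0.07, -0.05, 0.08]]
```

View pics/a7.png

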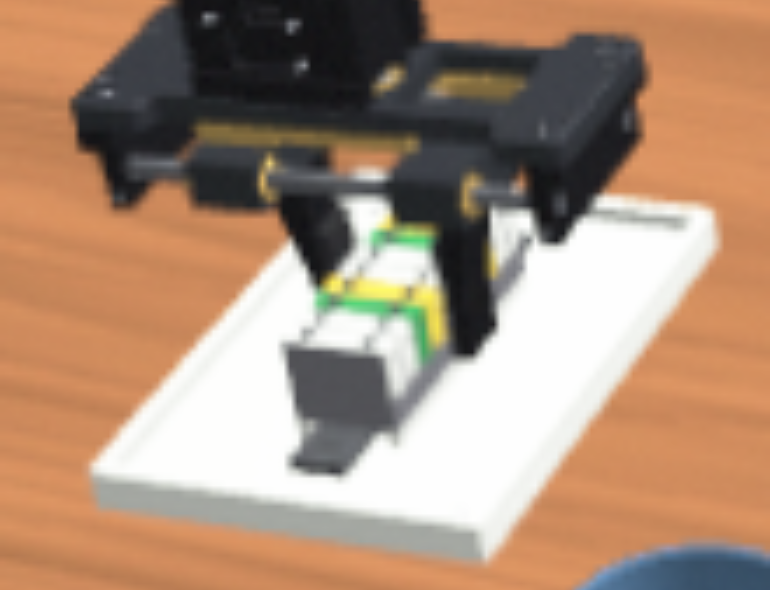

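The strip is now almost level, straddling the rail, and Fz has risen to about 7 N above the held weight. I'm releasing it.

```bash
python3 -m inch '[[[0,0,0,0,0.5],[0,0,0,0,0.55],[0,0,0,0,0.6],[0,0,0,0,0.65],[-1,0,0,0,0.65],[-1.5,0,0,0,0.65],[-2,0,0,0,0.65],[-3,0,0,0,0.65]]]'
python3 -m inch '[[[-3,0,0,0,0.65],[-3,0,0,0,0.65],[-2.5,2,0,0,0.65],[-2,3,0.5,0,0.65],[-1,3.8,0.5,0,0.65],[0,3.8,0.5,0,0.65],[0,3.8,0.5,0,0.65],[0,3.8,0.5,0,0.65]]]'
python3 - <<'E'
from h import *
plan([.69,.16,.26],.02)
im={n:camera(n) for n in("scene","top")}
for n in im: cv2.imwrite(f"pics/{n}8.png",im[n][:,:,::-1])
c=np.hstack([cv2.resize(im["scene"][180:270,130:240],(440,360)),cv2.resize(im["top"][190:300,435:525],(295,360))])
cv2.imwrite("pics/a8.png",c[:,:,::-1])
E
```

```text
time: 16.05
position: [0.5495, -0.352, 0.0959]
tool_rot: [-0.02, 0.719, 0.051, 0.693]
ft_force: [-0.3, 0.0, -0.3]
grip_width: 0.0562
time: 16.72
position: [0.5636, -0.1608, 0.2361]
tool_rot: [-0.021, 0.713, 0.039, 0.7]
ft_force: [0.2, -0.1, -0.9]
grip_width: 0.0565
t16.72 grasp [ 0.5637 -0.161   0.2441] yaw 1.656 x [-0.019  0.024 -1.   ] F [ 0.2 -0.1 -0.9] w 0.0565 q6 -2.14
  shift cm [-1.06 30.94 15.3 ] turn 1.636 or -1.506 shift after turn [[-1.06, 13.25, -31.87], [-1.06, -13.25, 31.87]]
```

View pics/a8.png

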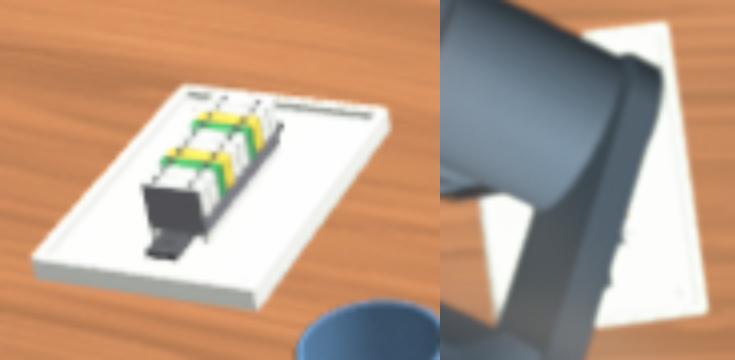

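The strip sits level and upright astride the rail, rail end visible at (170, 245) under the middle of its end face. Now back to the bar.

```bash
python3 -m inch '[[[-1,0,0,0.12,0.65],[-1,0,0,0.12,0.65],[-1,0,0,0.12,0.65],[0,0,0,0.12,0.65],[0,0,0,0.12,0.65],[0,0,0,0.12,0.65],[0,0,0,0.12,0.65],[0,0,0,0.12,0.65]]]'
python3 -m inch '[[[0,0,0,0.12,0.65],[0,0,0,0.12,0.65],[0,0,0,0.12,0.65],[0,0,0,0.12,0.65],[0,0,0,0.12,0.65],[0,0,0,0.07,0.65],[0,0,0,0,0.65]]]'
python3 - <<'E'
from h import *
plan([.69,.162,.26],.02)
im=camera("top");cv2.imwrite("pics/top9.png",im[:,:,::-1])
E
```

```text
time: 17.48
position: [0.5627, -0.1587, 0.2715]
tool_rot: [0.312, 0.646, -0.304, 0.627]
ft_force: [-0.1, -0.3, -0.9]
grip_width: 0.0565
time: 18.07
position: [0.5619, -0.1654, 0.2741]
tool_rot: [-0.508, -0.5, 0.509, -0.482]
ft_force: [0.1, -0.0, 0.9]
grip_width: 0.0561
t18.07 grasp [ 0.562  -0.1655  0.2821] yaw -0.034 x [-0.018  0.017 -1.   ] F [ 0.1 -0.   0.9] w 0.0561 q6 -0.45
  shift cm [  2.53  11.71 -33.14] turn -0.055 or 3.087 shift after turn [[2.53, 13.5, -32.45], [2.53, -13.5, 32.45]]
```

```bash
python3 -m inch '[[[0,1.3,-3.4,-0.05,0.65],[0,1.4,-3.4,0,0.65],[0,1.4,-3.4,0,0.65],[0,1.4,-3.4,0,0.65],[0,1.4,-3.4,0,0.65],[0,1.4,-3.4,0,0.65],[0,1.4,-3.4,0,0.65],[0,1.4,-3.4,0,0.65]]]'
python3 -m inch '[[[0,0.8,-2,0,0.65],[0,0,0,0,0.65]]]'
python3 -c "
from h import *
plan([.691,.162,.189],.02)"
```

```text
time: 18.78
position: [0.6723, 0.105, 0.2773]
tool_rot: [0.493, 0.512, -0.496, 0.498]
ft_force: [0.7, -0.4, 0.3]
grip_width: 0.0566
time: 18.95
position: [0.682, 0.1332, 0.2773]
tool_rot: [0.492, 0.515, -0.492, 0.501]
ft_force: [0.3, 0.2, -0.0]
grip_width: 0.0565
t18.95 grasp [0.6821 0.133  0.2853] yaw 0.032 x [-0.015  0.013 -1.   ] F [ 0.3  0.2 -0. ] w 0.0565 q6 -0.01
  shift cm [ 9.65  1.12 -2.74] turn 0.012 or -3.130 shift after turn [[9.65, 1.09, -2.75], [9.65, -1.09, 2.75]]
```

```bash
python3 -m inch '[[[1,0.7,-1.7,0.01,0.65],[2,0.4,-0.8,0,0.65],[1.5,0,0,0,0.65],[0,0,0,0,0.65]]]'
python3 -c "
from h import *
plan([.691,.162,.189],.02)"
```

```text
time: 19.28
position: [0.6931, 0.1593, 0.2326]
tool_rot: [0.492, 0.513, -0.492, 0.502]
ft_force: [-0.9, -0.5, -0.5]
grip_width: 0.0565
t19.28 grasp [0.6932 0.1592 0.2406] yaw 0.032 x [-0.011  0.01  -1.   ] F [-0.9 -0.5 -0.5] w 0.0565 q6 0.03
  shift cm [ 5.16 -0.16 -0.23] turn 0.012 or -3.130 shift after turn [[5.16, -0.16, -0.23], [5.16, 0.16, 0.23]]
```

```bash
python3 -m inch '[[[1.2,-0.3,0,0,0.65],[1.5,-0.2,0,0,0.65],[1.2,0,0,0,0.65],[0.6,0,0,0,0.65],[0.2,0,0,0,0.65],[0,0,0,0,0.65]]]'
python3 -c "
from h import *
plan([.691,.162,.189],.02)"
```

```text
time: 19.78
position: [0.6888, 0.1537, 0.1866]
tool_rot: [0.491, 0.513, -0.492, 0.504]
ft_force: [0.7, -0.2, 0.4]
grip_width: 0.0567
t19.78 grasp [0.6889 0.1537 0.1946] yaw 0.033 x [-0.009  0.008 -1.   ] F [ 0.7 -0.2  0.4] w 0.0567 q6 0.02
  shift cm [ 0.56  0.25 -0.82] turn 0.013 or -3.129 shift after turn [[0.56, 0.24, -0.83], [0.56, -0.24, 0.83]]
```

```bash
python3 -m inch '[[[0.5,0.2,-0.3,0,0.5],[0,0,0,0,0.3],[0,0,0,0,0],[0,0,0,0,0],[0,0,0,0,0],[0,0,0,0,0],[0,0,0,0,0]]]' 12
python3 -c "
from h import *
plan([.650,.16,.121],.02)"
```

```text
time: 20.37
position: [0.6912, 0.1567, 0.1845]
tool_rot: [0.492, 0.512, -0.492, 0.504]
ft_force: [-8.1, 0.8, 4.6]
grip_width: 0.0178
t20.37 grasp [0.6913 0.1566 0.1925] yaw 0.033 x [-0.008  0.008 -1.   ] F [-8.1  0.8  4.6] w 0.0178 q6 0.03
  shift cm [ 7.19 -4.06 -0.42] turn 0.013 or -3.128 shift after turn [[7.19, -4.07, -0.37], [7.19, 4.07, 0.37]]
```

```bash
python3 -m inch '[[[-0.5,-1,0,0,0],[-0.35,-1.1,0,0,0],[-0.2,-1.1,0,0,0],[-0.05,-1.15,0,0,0],[0.1,-1.15,0,0,0],[0,0,0,0,0]]]'
python3 -c "
from h import *
plan([.650,.16,.121],.02)"
```

```text
time: 20.87
position: [0.6484, 0.1559, 0.1996]
tool_rot: [0.502, 0.503, -0.482, 0.512]
ft_force: [-3.2, -0.7, -5.9]
grip_width: 0.0153
t20.87 grasp [0.6482 0.1558 0.2076] yaw 0.031 x [ 0.028  0.012 -1.   ] F [-3.2 -0.7 -5.9] w 0.0153 q6 0.03
  shift cm [ 8.66 -0.05 -0.32] turn 0.011 or -3.131 shift after turn [[8.66, -0.06, -0.32], [8.66, 0.06, 0.32]]
```

```bash
python3 -m inch '[[[0.1,-1.15,0,0,0],[0.25,-1.1,0,0,0],[0.4,-1.05,0,0,0],[0.6,-1,0,0,0],[0.7,-0.9,0,0,0],[0.8,-0.8,0,0,0],[0,0,0,0,0]]]'
python3 -c "
from h import *
plan([.650,.16,.121],.02)"
```

```text
time: 21.45
position: [0.6019, 0.1552, 0.1832]
tool_rot: [0.512, 0.495, -0.473, 0.52]
ft_force: [5.8, 0.6, -15.7]
grip_width: 0.0155
t21.45 grasp [0.6014 0.1551 0.1912] yaw 0.029 x [ 0.064  0.015 -0.998] F [  5.8   0.6 -15.7] w 0.0155 q6 0.03
  shift cm [ 7.32  4.41 -0.25] turn 0.010 or -3.132 shift after turn [[7.32, 4.41, -0.3], [7.32, -4.41, 0.3]]
```

```bash
python3 -m inch '[[[1,-0.8,0,0,0],[0.9,-0.8,0,0,0],[1,-0.75,0,0,0],[1.05,-0.6,0,0,0],[0,0,0,0,0]]]'
python3 -c "
from h import *
plan([.650,.16,.121],.02)"
```

```text
time: 21.87
position: [0.5741, 0.1549, 0.1466]
tool_rot: [0.511, 0.495, -0.473, 0.519]
ft_force: [1.2, 0.1, -5.3]
grip_width: 0.0156
t21.87 grasp [0.5736 0.1547 0.1546] yaw 0.029 x [ 0.062  0.014 -0.998] F [ 1.2  0.1 -5.3] w 0.0156 q6 0.03
  shift cm [ 3.83  7.43 -0.25] turn 0.010 or -3.131 shift after turn [[3.83, 7.43, -0.33], [3.83, -7.43, 0.33]]
```

```bash
python3 -m inch '[[[0.7,-0.4,0,0,0],[0.6,-0.2,0,0,0],[0.4,0,0,0,0],[0.2,0,0,0,0],[0,0,0,0,0]]]'
python3 -c "
from h import *
plan([.5685,.16,.141],.02)"
```

```text
time: 22.28
position: [0.5673, 0.1548, 0.1262]
tool_rot: [0.509, 0.497, -0.475, 0.518]
ft_force: [-3.2, -1.2, 2.4]
grip_width: 0.0154
t22.28 grasp [0.5668 0.1547 0.1342] yaw 0.030 x [ 0.055  0.014 -0.998] F [-3.2 -1.2  2.4] w 0.0154 q6 0.03
  shift cm [-0.67  0.22 -0.54] turn 0.010 or -3.131 shift after turn [[-0.67, 0.21, -0.54], [-0.67, -0.21, 0.54]]
```

```bash
python3 -m inch '[[[0.3,0,0,0,0],[0.3,0,0,0,0]]]'
python3 -c "
from h import *
plan([.5685,.16,.141],.02)"
```

```text
time: 22.45
position: [0.5666, 0.1549, 0.1209]
tool_rot: [0.508, 0.497, -0.476, 0.517]
ft_force: [-6.5, -0.9, 17.4]
grip_width: 0.0156
t22.45 grasp [0.5662 0.1547 0.1288] yaw 0.030 x [ 0.052  0.013 -0.999] F [-6.5 -0.9 17.4] w 0.0156 q6 0.03
  shift cm [-1.19  0.31 -0.53] turn 0.010 or -3.131 shift after turn [[-1.19, 0.3, -0.54], [-1.19, -0.3, 0.54]]
```

Fz is 17 N, so the bar is on its stop. Release, rise straight up, clear away and check.

```bash
python3 -m inch '[[[0,0,0,0,0.4],[0,0,0,0,0.5],[0,0,0,0,0.6],[0,0,0,0,0.6],[-0.5,0.15,0,0,0.6],[-2,0,0,0,0.6],[-3,0,0,0,0.6],[-3,0,0,0,0.6]]]'
python3 -m inch '[[[-2,0,2,0,0.6],[0,0,3.5,0,0.6],[0,0,3.5,0,0.6],[0,0,3.5,0,0.6],[0,0,3.5,0,0.6],[0,0,3.5,0,0.6],[0,0,2,0,0.6],[0,0,0,0,0.6]]]'
python3 - <<'E'
from h import *
im={n:camera(n) for n in("scene","top")}
t,s=im["top"],im["scene"]
for n in im: cv2.imwrite(f"pics/{n}10.png",im[n][:,:,::-1])
plan([.56,0,.2],.02)
a=blob(t,red,(200,170,310,280));b=blob(s,red,(340,205,430,240));print("grip",a[0],b[0],tri(b[0],a[0]))
u=cv2.imread("pics/top9.png")
cv2.imwrite("pics/a10.png",np.hstack([np.vstack([cv2.resize(s[195:325,130:470],(500,191)),cv2.resize(t[140:340,140:540],(500,250))])[:,:,::-1],cv2.resize(u[190:300,435:525],(300,441))]))
E
```

```text
time: 23.12
position: [0.5648, 0.1535, 0.2016]
tool_rot: [0.507, 0.499, -0.477, 0.516]
ft_force: [0.9, 0.7, 0.1]
grip_width: 0.0514
time: 23.78
position: [0.5811, -0.0693, 0.2333]
tool_rot: [0.512, 0.491, -0.468, 0.526]
ft_force: [0.4, -0.4, -0.2]
grip_width: 0.0526
t23.88 grasp [ 0.5797 -0.066   0.241 ] yaw 0.039 x [ 0.077  0.013 -0.997] F [-0.2  0.3  0.3] w 0.0522 q6 -0.38
  shift cm [ 4.02 -2.02 -6.63] turn 0.020 or -3.122 shift after turn [[4.02, -2.15, -6.59], [4.02, 2.15, 6.59]]
grip [252.68951613 241.16935484] [381.2245614  224.34736842] (array([0.56847054, 0.16452692, 0.13123581]), np.float64(0.004129111288789608))
```

View pics/a10.png

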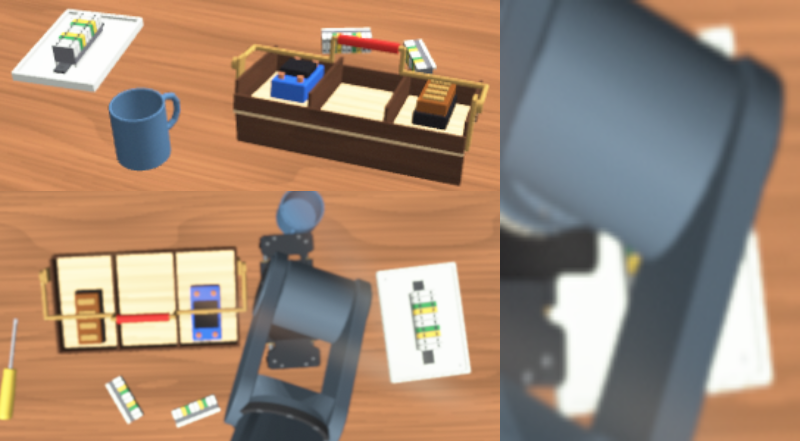

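The bar is down, lower than where it started. Relay, fuses, mug and screwdriver are in place, and the strip lies on the rail with equal-looking rail ends showing. One numeric check of the placing.

Run:
```python
from h import *
t=cv2.imread("pics/top10.png")[:,:,::-1]
x0,y0,x1,y1=452,200,508,290
h=cv2.cvtColor(t[y0:y1,x0:x1],cv2.COLOR_RGB2HSV).astype(int)
g=(h[...,1]>90)&(h[...,0]>20)&(h[...,0]<90);k=np.argwhere(g)[:,::-1]+[x0,y0]
q=onz("top",k.mean(0),.048);print("stripes ctr",q,len(k))
n,l,st_,c=cv2.connectedComponentsWithStats((h[...,2]<120).astype(np.uint8))
for i in range(1,n):
    if st_[i,4]>10: print(st_[i],onz("top",c[i]+[x0,y0],.014)[:2])
d=np.array([.5525,-.3515])-q[:2];a=.1;print("offset along/across rail mm",1000*d@[np.cos(a),np.sin(a)],1000*d@[-np.sin(a),np.cos(a)])
gn=g&(h[...,0]>40);
for nm,mm in(("green",gn),("yellow",g&~gn)):
    n,l,s2,c=cv2.connectedComponentsWithStats(mm.astype(np.uint8));print(nm,[onz("top",c[i]+[x0,y0],.048)[:2].round(4).tolist() for i in range(1,n) if s2[i,4]>8])
a0=cv2.absdiff(cv2.imread("pics/top0.png"),cv2.imread("pics/top10.png")).max(2)
for nm,(u0,v0,u1,v1) in dict(mug=(360,135,405,190),screw=(135,240,160,325),fuse=(195,215,225,232),fuse2=(195,246,225,264),relay=(290,246,320,264)).items(): print(nm,(a0[v0:v1,u0:u1]>60).sum())
```

```text
stripes ctr [ 0.55493007 -0.34612907  0.048     ] 260
[19 13  7  6 37] [ 0.62210881 -0.34458122]
[27 68  7  9 48] [ 0.48750471 -0.35862371]
offset along/across rail mm -2.9541277027293256 -5.101498213313094
green [[0.5824, -0.3441], [0.5388, -0.3521], [0.5373, -0.3328]]
yellow [[0.573, -0.3441], [0.5291, -0.3487]]
mug 411
screw 0
fuse 0
fuse2 0
relay 0
```

Run:
```python
from h import *
d=cv2.absdiff(cv2.imread("pics/scene0.png"),cv2.imread("pics/scene10.png")).max(2)
print("mug diff",(d[250:312,200:258]>50).sum(),"screw",(d[240:295,488:520]>50).sum())
# strip seated: far end-face top edge & bottom, scene view predicted for seat
for nm,z in(("foot",.008),("top",.048)):
    for sy in(-.02,.02):
        a=.1;P=np.array([.5555,-.3512])+.055*np.array([np.cos(a),np.sin(a)])+sy*np.array([-np.sin(a),np.cos(a)])
        print(nm,sy,proj("scene",[*P,z]))
c=cv2.imread("pics/scene10.png")[205:255,150:220];cv2.imwrite("pics/a11.png",cv2.resize(c,(770,550),interpolation=cv2.INTER_NEAREST))
print(robot.get_obs()["time"])
```

```text
mug diff 0 screw 0
foot -0.02 [168.3934778 239.3932237]
foot 0.02 [182.97987477 241.36409708]
top -0.02 [165.67212744 225.88269032]
top 0.02 [180.45195163 227.7805334 ]
23.8833
```

Run:
```python
import cv2
g=cv2.imread("pics/scene10.png",0)
for r in range(218,252): print(r,g[r,158:194].tolist())
```

```text
218 [148, 166, 237, 252, 249, 239, 244, 252, 253, 253, 253, 253, 250, 236, 223, 213, 161, 190, 224, 231, 232, 233, 233, 233, 211, 150, 196, 227, 229, 228, 236, 223, 234, 219, 155, 128]
219 [147, 223, 253, 250, 239, 243, 250, 253, 253, 253, 253, 252, 214, 154, 140, 158, 182, 196, 205, 213, 219, 224, 224, 226, 194, 153, 210, 228, 225, 218, 233, 215, 232, 232, 164, 127]
220 [210, 250, 251, 243, 240, 250, 253, 253, 253, 253, 252, 242, 167, 144, 117, 129, 156, 162, 162, 162, 162, 159, 158, 156, 163, 186, 207, 208, 210, 206, 231, 220, 229, 233, 164, 125]
221 [250, 251, 243, 239, 248, 252, 253, 253, 253, 253, 252, 240, 183, 156, 185, 214, 210, 188, 177, 171, 163, 157, 141, 111, 136, 159, 152, 159, 202, 199, 230, 233, 214, 191, 144, 124]
222 [252, 243, 239, 248, 252, 253, 253, 253, 253, 251, 252, 250, 180, 212, 247, 251, 250, 243, 240, 238, 220, 171, 172, 199, 201, 171, 137, 140, 198, 209, 227, 237, 194, 136, 125, 126]
223 [246, 239, 245, 252, 253, 253, 253, 253, 253, 250, 240, 236, 200, 234, 249, 249, 250, 252, 252, 253, 243, 185, 216, 247, 246, 204, 142, 128, 198, 213, 214, 215, 167, 130, 
[... 4334 characters left out ...]
 226, 234, 238, 246, 251, 251, 252, 253, 253, 253, 253, 253, 253, 253, 253, 253, 253, 253, 253, 253, 253, 253, 253, 253, 253, 253, 253, 253, 253]
249 [163, 161, 162, 163, 164, 163, 163, 164, 176, 179, 196, 209, 210, 217, 229, 235, 239, 245, 248, 251, 252, 253, 253, 253, 253, 253, 253, 253, 253, 253, 253, 253, 252, 252, 253, 253]
250 [164, 163, 164, 164, 163, 162, 163, 162, 163, 163, 163, 163, 163, 163, 167, 176, 183, 193, 201, 210, 220, 231, 236, 236, 242, 249, 251, 253, 253, 253, 253, 252, 251, 250, 253, 253]
251 [160, 162, 162, 162, 163, 162, 164, 164, 164, 164, 163, 162, 163, 162, 164, 163, 164, 163, 163, 163, 164, 171, 177, 177, 187, 205, 212, 222, 228, 234, 237, 241, 248, 248, 252, 252]
```

The strip's end-face corners in the scene view lie within about 1 px (roughly 2.5 mm) of those predicted for a fully seated strip. Handing in.

```bash
python3 -c "
from rig import robot
print(robot.hand_in())"
```

```text
the job is handed in; nothing more can be done
None
```

I swung the bar back to its stop and took the strip out of the middle compartment. I lowered it over the rail with a light grip so it levelled itself, let go, then swung the bar down until it pressed on its stop at about 17 N. The job was handed in at about 24 s with the arm clear of everything.

**Strip:** The scene view shows it upright and straddling the rail. Its end-face corners lie within about 1 px (roughly 2.5 mm) of where a fully seated strip should be, about 3 mm along the rail from the middle.

**Bar:** The grip ended at a height of 131 mm, about 10 mm lower than I measured at the start. I took this to mean the bar had not been fully down to begin with.

**Other parts:** The before and after images show no change at the screwdriver, fuses or relay.

**Checks that disagreed:**
- The top view put the strip's stripe centre about 5 mm to the side of the rail's centre line. Some of that comes from seeing the side of the strip, and the scene view did not confirm it.
- The top view also showed a change at the mug, where the gripper overlapped it in that picture. The scene view showed none.
- I had reached the 12-picture limit, so I checked the final close-up of the strip from pixel values instead of viewing it.

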